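# Open the push-to-open bread cabinet on the breakfast counter

### The job

Open the bread cabinet on the breakfast counter for the refill: press its closed front flap inwards near the top until the catch lets go and springs the flap ajar, then reach a fingertip behind the flap's top edge and push it all the way down until it lies flat open. Only touch and push: do not pinch the flap between the fingers, and leave the toast basket, the jam jar, the cup and the tongs where they are.

Things in the scene. Friction and masses are not known exactly. Their poses are not given: they have to be found in the camera images.
- bread_cabinet: Light-wood bread cabinet, fixed on the counter: 360 wide (y), 240 deep (x), 190 high. Origin: centre of its underside. Its x axis points from front to back; carcass front at x = -120, top at z = 190. Behind the flap at y = -130, z = 165 (right, under the top) sits a push-to-open catch with a 12 mm plunger; the rest of the space behind the flap's top edge is free.
- flap_hinge (a point): Flap's hinge line at mid-width, 8 before the carcass front, 18 above the counter; axes as the cabinet's (y along the hinge). The front is one plain drop flap, 360 wide, 178 high, 16 thick. Shut: inner face 3 behind (+x of) the hinge line, outer face 13 before it, top edge 172 above it, flush with the top. Open, its inner face is a level shelf 21 above the counter.
- flap (a joint): Flap angle, rad: 0 shut, to -0.03 pressed in against its stop, about 0.23 sprung ajar (45 mm open at the top edge), 1.55 flat open. Pressing it in 4 mm near the top with 7 to 10 N, anywhere along the width, frees the catch; it springs out as the finger backs away (give it 60 mm). A weaker press does nothing. A friction stay holds the flap at any angle; 2 to 4 N at its edge swings it.
- flap_top_edge (a point): Middle of the flap's top edge, in the middle of its 16 mm thickness; moves with the flap (172 mm from the hinge line). Its x axis points out of the back of the flap, z from the hinge to the top edge.
- catch (a joint): Travel of the catch's plunger, m: 0 latched, -0.003 to -0.004 when pressed in far enough to let go, 0.034 sprung out after release. It stays out.
- flap_outer: Outer wood face of the flap, 360 x 178 x 8, fixed to the flap; origin at its centre.
- flap_liner: White inner face of the flap, 360 x 178 x 8, fixed to the flap; origin at its centre.
- toast_basket: Wicker basket with slices of toast, 300 x 150, 130 high with the bread; stands on a brown tray (340 x 190, 14 high) to the right in front of the cabinet. Origin: centre of its underside.
- jam_jar: Closed amber jam jar, diameter 72, height 95, on the counter to the left of the cabinet. Origin: centre of its underside.
- cup: White mug, diameter 82, height 85, handle on its y side, on the counter to the left of the cabinet. Origin: centre of its underside.
- tongs: Steel serving tongs, 250 long, 50 wide, 14 high, lying across the middle of the cabinet's top. Origin: on their underside, about the middle of their length.

How it is judged:
By the outcome, as a careful person would: the job done as asked, in the order asked, and still so for the second after the job is handed in, with the robot touching nothing.
It also fails if it takes over 51 s, if anything falls off the work surface, if the arm or the gripper's body presses on something with over 40 N, if the wrist force passes 120 N, or if a joint passes its speed limit or range.

### The arm

A 7-joint arm with a two-finger parallel gripper is mounted at the origin on the work surface. World frame = base frame: x ahead of the robot, y to its left, z up, the work surface at z = 0. Lengths are in m, angles in rad, forces in N, time in s.
With the tool pointing down it reaches from about 0.425 to 0.925 m from the base axis. Payload 6.8 kg.
Tool frame: the origin (TCP) lies midway between the tips of the shut fingers; the grasp point (between the pads) lies 19 mm behind it; z points along the fingers, y is the direction in which the jaws open and shut (so a half turn about z gives the same grasp; the last joint's range is limited). The gripper opens to 85 mm and grips with 20 to 120 N. Pads are 22 mm wide; open, the fingers measure 114 mm over their backs; the gripper's body (76 mm by 85 mm) begins 54 mm behind the grasp point. The pads swing forward as they close: fully open they stand 13 mm farther back than shut.
Start: joints at [-1.307, 0.477, 0.022, 1.555, -0.011, 1.109, -0.083], TCP at [0.245, 0.629, 0.231] pointing down, gripper open.
Joint ranges: [-2.96, 2.96], [-0.34, 2.1], [-1.41, 1.46], [0.24, 2.44], [-1.37, 4.51], [0.17, 1.92], [-2.96, 2.96]. Speed limits (rad/s): [2.39, 2.39, 3.14, 3.14, 3.14, 3.14, 3.14].

### API

Orientations are given as a unit quaternion [w, x, y, z].
In Python, from station import status, eyes, workorder gives the robot as it stands. The module is installed in compiled form; this text tells all that it offers.
- The arm moves only by the shell command python3 -m jog 'ROWS' [FORCE]. ROWS is text: rows parted by semicolons, each of 7 numbers parted by spaces: the shift along the tool's x, y, z in m, then the turn, a rotation vector about the tool's x, y, z in degrees, then the finger opening in m, from 0 to 0.0854. In form: dx dy dz rx ry rz jaw; .... A call has 1 to 5 rows; each row is the pose to reach, as a shift and turn from the pose commanded when the call began, along the tool's axes at that moment; what a row does not reach only later rows make up. A row lasts 1/10 s, in which the tool goes at most 50 mm and 8.59 degrees, less where a joint would pass 70% of its speed; a pose out of reach is approached as far as the arm can. A call with a gripper value outside its range is refused whole. The fingers move at their own pace and stop on an object; FORCE is the grip in N (left out, the last holds). Time passes only in rows, so rows that repeat a pose let the fingers close. It gives the time, the measured TCP pose, the force and the opening at its end, in the units of the state.
- status.get_obs(): the state, without advancing time (a new reading comes with each control period).
- eyes.read_camera(name): name is "scene" or "top" or "wrist"; returns a dict with "image" (384x512x3 uint8, red, green, blue), "intrinsics" (3x3 intrinsics, pixels), "k1" (the pictures are not rectified: a ray, as slopes to the right and down, at radius r is drawn at 1 + k1 r^2 times it, then the intrinsics apply), "position" and "orientation" of the camera in the world. Camera axes: x right, y up, looking along -z (the intrinsics and any distortion apply to the point x, -y, -z); pixel columns grow to the right and rows downward; lengths in m; the calibration is good to about 2 mm. A picture is of the moment at which its call begins. There is no depth.
- workorder.hand_in(): hands the job in, once; it reports no verdict.
The state is a dict: "t": time; "q": joint angles; "joint_vel": joint speeds; "joint_torque": joint torques, N m; "eef_pos": TCP position; "tool_rot": TCP orientation; "contact_force": force on the tool from outside, world axes, zero at the start; "torque": the same for the moment, N m; "gripper_width": opening from 0.0 (shut) to 1.0 (fully open).
Only numpy, scipy, OpenCV 4.12 (cv2) and the standard library are available. Lean on these libraries where they do the work, as an engineer would, in place of code of your own. Each camera call takes 0.05 s, during which the arm holds its last target.

## Working session

There is one attempt and no reset: what is moved stays moved. The work goes in short steps, Python scripts to look and compute and a shell command to move; the robot and the scene stay as the last step left them, time stands still between calls to the robot, and variables do not carry over. Pictures are saved under pics/ and viewed, and the job is handed in when it is done.

```bash
mkdir -p pics; python3 - <<'E'
from station import status, eyes
import cv2
o=status.get_obs(); print(o)
for n in ("scene","top","wrist"):
    c=eyes.read_camera(n); cv2.imwrite(f"pics/{n}0.png",c["image"][:,:,::-1])
    print(n,c["intrinsics"],c["k1"],c["position"],c["orientation"])
E
```

```text
{'t': 0.0, 'q': array([-1.30710273,  0.47780252,  0.02235334,  1.5564248 , -0.01152063,
        1.10932844, -0.08311566]), 'joint_vel': array([ 1.44874457e-03, -2.50318624e-04,  5.75347164e-04, -7.73785153e-05,
       -2.51956238e-05,  2.42824080e-04, -8.02453365e-05]), 'joint_torque': array([-1.25694944e-03, -5.96450222e+01,  1.60766758e+00, -2.81201828e+01,
        1.25127530e-02,  9.35631950e-03,  5.37850852e-06]), 'eef_pos': array([0.24502081, 0.62832803, 0.23033562]), 'tool_rot': array([-1.08084900e-04,  1.84835285e-01,  9.82769086e-01, -9.11071552e-04]), 'contact_force': array([ 0.58340094, -0.35168449,  0.35522572]), 'torque': array([-0.02431725, -0.00054063, -0.02235418]), 'gripper_width': 1.0014808511231754}
scene [[421.28870993   0.         253.6478583 ]
 [  0.         421.28870993 184.6003327 ]
 [  0.           0.           1.        ]] -0.12362378515698287 [ 0.50828419 -0.50584645  1.24915172] [ 0.97438682  0.20461603 -0.02193927 -0.09067126]
top [[368.47647716   0.         257.0063935 ]
 [  0.         368.47647716 189.92702214]
 [  0.           0.           1.        ]] -0.0015645007621690665 [ 0.37866461 -0.01531914  1.04484484] [ 0.71087644  0.08842434 -0.09071745 -0.69181368]
wrist [[296.32501527   0.         253.69288134]
 [  0.         296.32501527 194.26220232]
 [  0.           0.           1.        ]] -0.00019300112788064256 [0.1794413  0.65466435 0.37272171] [ 0.81762066 -0.11648363 -0.07829981  0.55838799]
```

View pics/scene0.png

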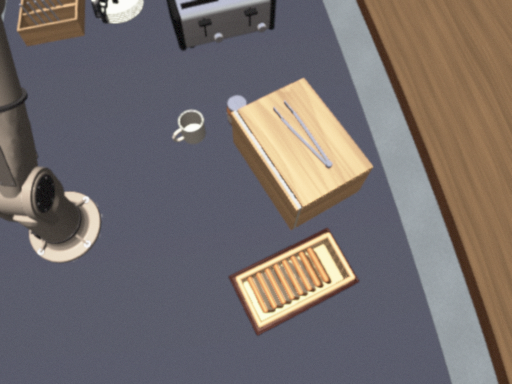

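View pics/top0.png

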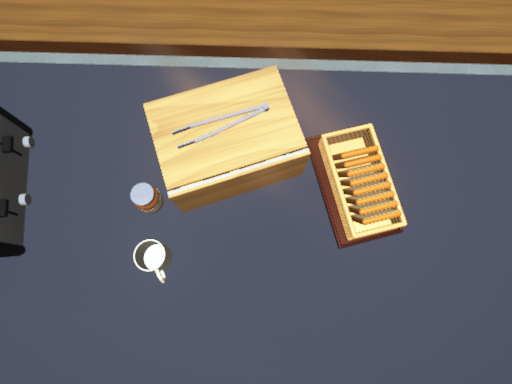

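View pics/wrist0.png

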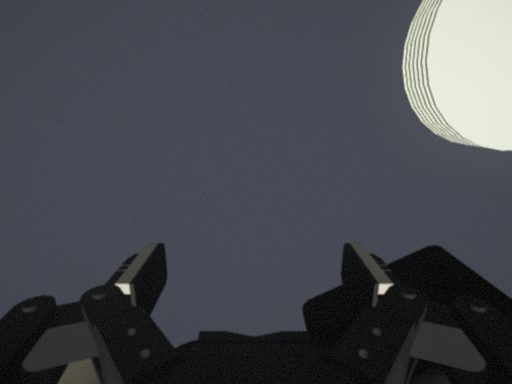

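The cabinet sits ahead of the robot, turned a little. In the top view its top corners are near (145,102), (277,69), (307,150) and (168,190). The white liner edge runs along its front. The basket is to its right, the jar and cup to its left. I'll zoom in for exact corners.

```bash
cat > h.py <<'E'
import numpy as np, cv2
from station import status, eyes
from scipy.spatial.transform import Rotation as R
def rot(q): return R.from_quat([q[1],q[2],q[3],q[0]]).as_matrix()
class Cam:
    def __init__(s,n):
        c=eyes.read_camera(n); s.img=c["image"]; s.K=np.array(c["intrinsics"]); s.k=c["k1"]; s.p=np.array(c["position"]); s.R=rot(c["orientation"])
    def proj(s,P):
        v=(np.atleast_2d(P)-s.p)@s.R; m=np.c_[v[:,0]/-v[:,2],-v[:,1]/-v[:,2]]
        m=m*(1+s.k*(m**2).sum(1,keepdims=True)); return m@s.K[:2,:2].T+s.K[:2,2]
    def ray(s,uv):
        m0=(np.array(uv,float)-s.K[:2,2])/np.diag(s.K)[:2]; m=m0.copy()
        for _ in range(20): m=m0/(1+s.k*(m**2).sum())
        return s.R@np.array([m[0],-m[1],-1])
    def atz(s,uv,z):
        d=s.ray(uv); return s.p+d*(z-s.p[2])/d[2]
E
python3 - <<'E'
import cv2
a=cv2.imread("pics/top0.png")[60:215,130:315]; cv2.imwrite("pics/topz.png",cv2.resize(a,None,fx=3.8,fy=3.8,interpolation=cv2.INTER_CUBIC))
a=cv2.imread("pics/scene0.png")[70:230,220:380]; cv2.imwrite("pics/scz.png",cv2.resize(a,None,fx=3.7,fy=3.7,interpolation=cv2.INTER_CUBIC))
E
```

```text
(no output)
```

View pics/topz.png

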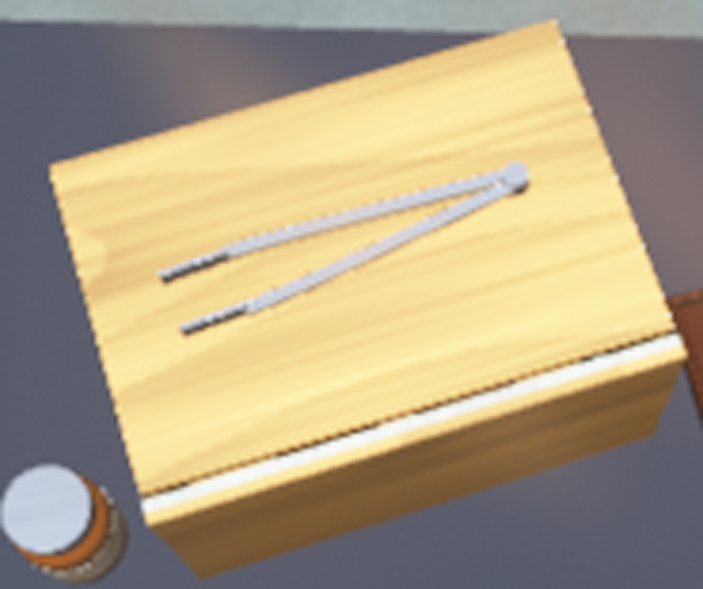

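View pics/scz.png

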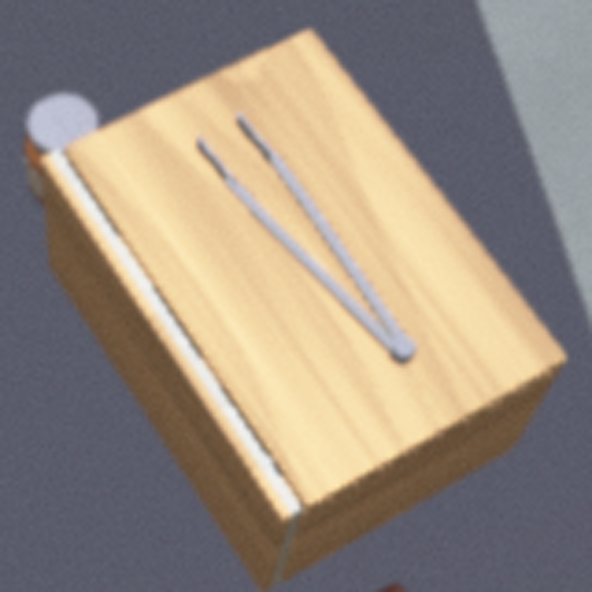

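```bash
cat > cab.py <<'E'
from h import *
from scipy.optimize import least_squares
E
python3 - <<'E'
from h import *
from scipy.optimize import least_squares
T=Cam("top");S=Cam("scene")
L=np.array([[.12,.18,.19],[.12,-.18,.19],[-.141,.18,.19],[-.141,-.18,.19],[-.141,.18,.012],[-.141,-.18,.012]])
tp=np.array([[50,166],[556,20],[147,525],[686,357],[198,578],[655,435]])/3.8+[129.63,59.63]
sp=np.array([[310,28],[566,357],[47,158],[288,520],[50,265],[270,590]])/3.7+[219.63,69.63]
def W(p,L): 
    c,s=np.cos(p[2]),np.sin(p[2]); return L@np.array([[c,s,0],[-s,c,0],[0,0,1]])+[p[0],p[1],0]
f=lambda p:np.r_[(T.proj(W(p,L))-tp).ravel(),(S.proj(W(p,L))-sp).ravel()]
r=least_squares(f,[.7,0,0],loss='soft_l1');print(r.x,r.fun.reshape(-1,2).round(1).tolist())
for k in ('T','S'):
    cam,px=(T,tp) if k=='T' else (S,sp)
    print(k,least_squares(lambda p:(cam.proj(W(p,L))-px).ravel(),[.7,0,0]).x)
p=r.x
for n,l in dict(topmidouter=[-.141,0,.19],FL=[-.141,.18,.19],FR=[-.141,-.18,.19],hinge=[-.128,0,.018]).items(): print(n,W(p,np.array([l]))[0].round(4))
for n,uv,z in [("jar",(143,194),.095),("cup",(150,255),.085),("basketTL",(320,136),.09),("trayTL",(309,138),.014),("trayBL",(342,246),.014),("trayBR",(405,233),.014),("bread",(370,155),.13),("basketBL",(352,238),.1)]:
    w=T.atz(uv,z); c,s=np.cos(p[2]),np.sin(p[2]); d=w[:2]-p[:2]
    print(n,w.round(3),"cab",round(c*d[0]+s*d[1],3),round(-s*d[0]+c*d[1],3))
E
```

```text
[0.77033631 0.07351167 0.34513112] [[-0.6, -0.7], [-0.3, -0.9], [0.1, -0.6], [0.0, -0.7], [0.8, -0.0], [-0.7, -0.1], [0.1, -0.0], [0.5, 0.1], [-1.8, -0.1], [-1.4, 0.0], [-0.3, 0.5], [-2.3, 1.2]]
T [0.76900465 0.07306654 0.34268626]
S [0.77302751 0.0743593  0.35040402]
topmidouter [0.6377 0.0258 0.19  ]
FL [0.5768 0.1952 0.19  ]
FR [ 0.6985 -0.1436  0.19  ]
hinge [0.6499 0.0302 0.018 ]
jar [0.606 0.287 0.095] cab -0.083 0.256
cup [0.448 0.255 0.085] cab -0.242 0.28
basketTL [ 0.787 -0.187  0.09 ] cab -0.073 -0.25
trayTL [ 0.812 -0.167  0.014] cab -0.042 -0.24
trayBL [ 0.492 -0.256  0.014] cab -0.374 -0.216
trayBR [ 0.533 -0.435  0.014] cab -0.395 -0.398
bread [ 0.72 -0.31  0.13] cab -0.178 -0.344
basketBL [ 0.503 -0.262  0.1  ] cab -0.365 -0.226
```

```bash
python3 -m jog '-0.036 -0.03 -0.02 0 0 0 0; -0.072 -0.06 -0.02 0 0 0 0; -0.108 -0.09 -0.02 0 0 0 0; -0.144 -0.12 -0.02 0 0 0 0; -0.18 -0.15 -0.02 0 0 0 0' 30; python3 -m jog '-0.036 -0.03 0 0 0 0 0; -0.072 -0.06 0 0 0 0 0; -0.108 -0.09 0 0 0 0 0; -0.144 -0.12 0 0 0 0 0; -0.18 -0.15 0 0 0 0 0'; python3 -m jog '-0.036 -0.03 0 0 0 0 0; -0.072 -0.06 0 0 0 0 0; -0.108 -0.09 0 0 0 0 0; -0.144 -0.12 0 0 0 0 0; -0.18 -0.155 0 0 0 0 0'; python3 -m jog '0 0 0 0 0 -8 0; 0 0 0 0 0 -16 0; 0 0 0 0 0 -24 0; 0 0 0 0 0 -32 0; 0 0 0 0 0 -41 0'
python3 -c "
from h import *
o=status.get_obs();print(o['q'].round(3),o['eef_pos'],o['contact_force'],o['torque']);print(rot(o['tool_rot']).round(4))"
```

```text
t: 0.75
eef_pos: [0.3591, 0.4219, 0.2514]
tool_rot: [0.0, 0.185, 0.983, 0.0]
contact_force: [0.4, 0.1, 0.1]
gripper_width: 0.143
t: 1.25
eef_pos: [0.4722, 0.2168, 0.2515]
tool_rot: [0.0, 0.185, 0.983, 0.0]
contact_force: [1.5, 0.8, 0.4]
gripper_width: -0.003
t: 1.75
eef_pos: [0.5837, 0.008, 0.2514]
tool_rot: [0.0, 0.184, 0.983, 0.0]
contact_force: [0.5, 0.6, -0.4]
gripper_width: 0.005
t: 2.25
eef_pos: [0.5828, 0.009, 0.2512]
tool_rot: [-0.0, -0.17, 0.985, 0.0]
contact_force: [0.5, -1.0, -1.2]
gripper_width: 0.001
[-0.297  0.309  0.219  1.772 -0.075  1.07   1.861] [0.58284045 0.00896488 0.25119064] [ 0.48698247 -0.96777031 -1.23833284] [-0.02958999 -0.01554489 -0.00291066]
[[-9.419e-01 -3.359e-01 -2.000e-04]
 [-3.359e-01  9.419e-01  0.000e+00]
 [ 2.000e-04  1.000e-04 -1.000e+00]]
```

```bash
python3 -m jog '0 0 0.04 0 0 0 0; 0 0 0.08 0 0 0 0; 0 0 0.086 0 0 0 0; -0.015 0 0.086 0 0 0 0; -0.03 0 0.086 0 0 0 0';python3 -m jog '-0.003 0 0 0 0 0 0; -0.006 0 0 0 0 0 0; -0.006 0 0 0 0 0 0';  python3 - <<'E'
from h import *
for n in("wrist","scene"):
    c=Cam(n); cv2.imwrite(f"pics/{n}1.png",c.img[:,:,::-1])
a=cv2.imread("pics/scene1.png")[70:230,200:360]; cv2.imwrite("pics/scz1.png",cv2.resize(a,None,fx=3.7,fy=3.7,interpolation=cv2.INTER_CUBIC))
E
```

```text
t: 2.75
eef_pos: [0.6119, 0.0188, 0.1663]
tool_rot: [0.0, -0.167, 0.986, -0.0]
contact_force: [0.2, -0.8, 1.4]
gripper_width: 0.002
t: 3.05
eef_pos: [0.617, 0.0208, 0.1659]
tool_rot: [0.0, -0.168, 0.986, -0.0]
contact_force: [0.1, 0.5, 0.1]
gripper_width: 0.006
```

View pics/wrist1.png

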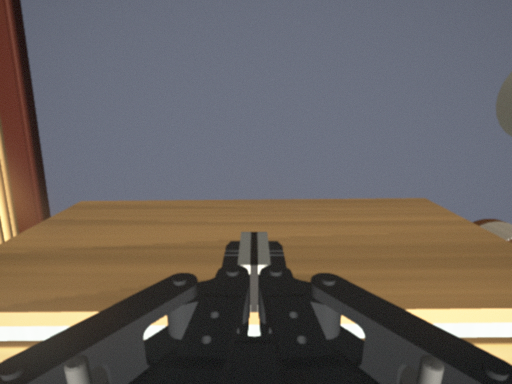

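View pics/scz1.png

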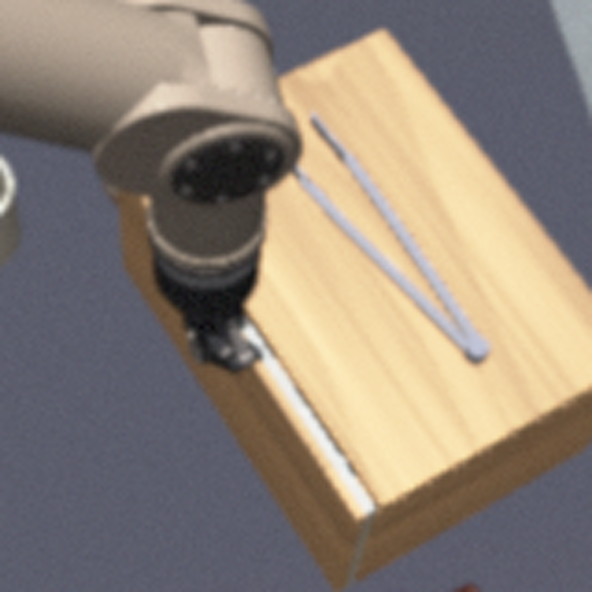

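The wrist view shows the fingers square to the flap, with its lower edge level across the frame at row 310 to 330. The scene view puts the finger just before the flap's top edge, near the middle. Next is the press, in small steps.

```bash
python3 -m jog '-0.002 0 0 0 0 0 0; -0.004 0 0 0 0 0 0; -0.005 0 0 0 0 0 0;-0.006 0 0 0 0 0 0'; python3 -m jog '-0.001 0 0 0 0 0 0; -0.002 0 0 0 0 0 0';python3 -m jog '-0.001 0 0 0 0 0 0; -0.002 0 0 0 0 0 0'
```

```text
t: 3.55
eef_pos: [0.6226, 0.0229, 0.1653]
tool_rot: [-0.0, -0.168, 0.986, 0.0]
contact_force: [0.3, 0.7, 1.1]
gripper_width: -0.002
t: 3.75
eef_pos: [0.6245, 0.0236, 0.1653]
tool_rot: [-0.0, -0.168, 0.986, 0.0]
contact_force: [0.1, -0.3, -0.1]
gripper_width: -0.001
t: 3.95
eef_pos: [0.6259, 0.024, 0.1652]
tool_rot: [-0.001, -0.168, 0.986, 0.0]
contact_force: [-3.1, -1.5, 2.3]
gripper_width: 0.004
```

Contact at about the expected place.

```bash
python3 -m jog '-0.001 0 0 0 0 0 0; -0.001 0 0 0 0 0 0'; python3 -m jog '-0.001 0 0 0 0 0 0; -0.001 0 0 0 0 0 0';python3 -m jog '-0.001 0 0 0 0 0 0; -0.001 0 0 0 0 0 0'
```

```text
t: 4.15
eef_pos: [0.6262, 0.0241, 0.1652]
tool_rot: [-0.001, -0.167, 0.986, 0.0]
contact_force: [-4.7, -1.0, 3.5]
gripper_width: -0.001
t: 4.35
eef_pos: [0.6265, 0.0242, 0.1652]
tool_rot: [-0.002, -0.167, 0.986, 0.0]
contact_force: [-7.0, -1.3, 6.6]
gripper_width: -0.0
t: 4.55
eef_pos: [0.6271, 0.0245, 0.1652]
tool_rot: [-0.002, -0.167, 0.986, 0.0]
contact_force: [-7.7, -1.1, 6.3]
gripper_width: -0.005
```

```bash
for i in 1 ; do python3 -m jog '-0.001 0 0 0 0 0 0; -0.002 0 0 0 0 0 0'; python3 -m jog '-0.001 0 0 0 0 0 0; -0.002 0 0 0 0 0 0';  python3 -m jog '-0.001 0 0 0 0 0 0; -0.001 0 0 0 0 0 0'; done
```

```text
t: 4.75
eef_pos: [0.6287, 0.025, 0.1652]
tool_rot: [-0.003, -0.167, 0.986, 0.0]
contact_force: [-9.1, -2.0, 7.7]
gripper_width: -0.0
t: 4.95
eef_pos: [0.6303, 0.0256, 0.1652]
tool_rot: [-0.003, -0.167, 0.986, 0.0]
contact_force: [-12.7, -2.4, 9.8]
gripper_width: 0.001
t: 5.15
eef_pos: [0.6303, 0.0256, 0.1652]
tool_rot: [-0.004, -0.167, 0.986, 0.0]
contact_force: [-13.4, -1.9, 10.8]
gripper_width: 0.002
```

The flap went in about 5 mm and hit its stop at about 13 N. I'm backing off 60 mm.

```bash
python3 -m jog '0.01 0 0 0 0 0 0; 0.025 0 0 0 0 0 0; 0.04 0 0 0 0 0 0; 0.055 0 0 0 0 0 0; 0.07 0 0 0 0 0 0';python3 -m jog '0 0 -0.03 0 0 0 0; 0 0 -0.06 0 0 0 0; 0 0 -0.06 0 0 0 0';  python3 - <<'E'
from h import *
for n in("top","wrist","scene"):
    c=Cam(n); cv2.imwrite(f"pics/{n}2.png",c.img[:,:,::-1])
a=cv2.imread("pics/scene2.png")[70:230,200:360]; cv2.imwrite("pics/scz2.png",cv2.resize(a,None,fx=3.7,fy=3.7,interpolation=cv2.INTER_CUBIC))
a=cv2.imread("pics/top2.png")[60:215,130:315]; cv2.imwrite("pics/topz2.png",cv2.resize(a,None,fx=3.8,fy=3.8,interpolation=cv2.INTER_CUBIC))
o=status.get_obs();print(o['eef_pos'],rot(o['tool_rot']).round(4))
E
```

```text
t: 5.65
eef_pos: [0.5676, 0.0036, 0.1654]
tool_rot: [0.001, -0.168, 0.986, -0.0]
contact_force: [0.4, -0.2, -0.4]
gripper_width: -0.004
t: 5.95
eef_pos: [0.5707, 0.0037, 0.2296]
tool_rot: [0.004, -0.167, 0.986, -0.0]
contact_force: [0.0, -0.6, -0.4]
gripper_width: 0.001
[0.56769744 0.00379184 0.22498554] [[-9.438e-01 -3.305e-01  3.000e-04]
 [-3.305e-01  9.438e-01  2.000e-04]
 [-4.000e-04  1.000e-04 -1.000e+00]]
```

View pics/topz2.png

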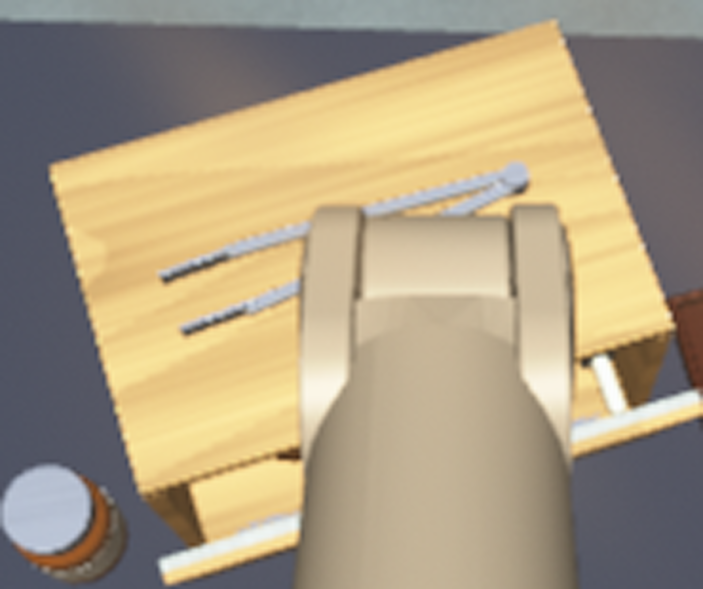

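View pics/scz2.png

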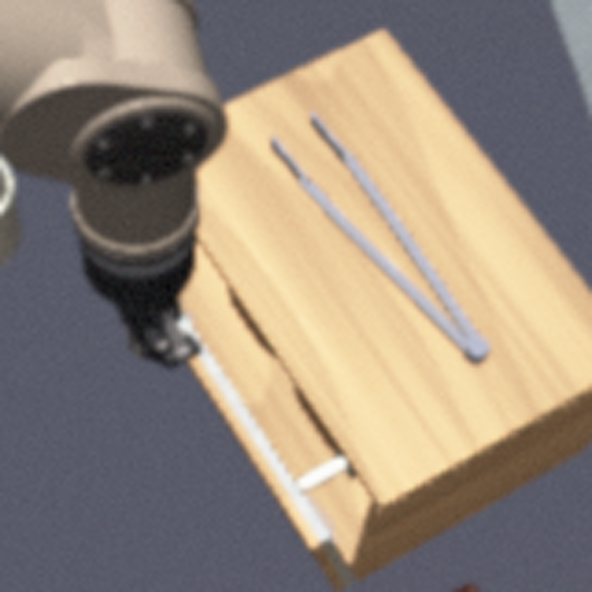

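View pics/wrist2.png

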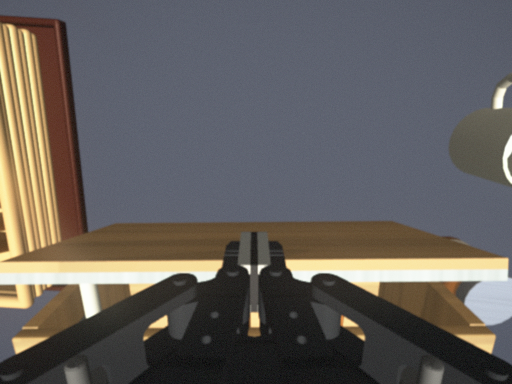

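The catch has let go: the flap stands ajar with the white plunger out at the right end. The flap's top edge runs in the zoomed top view from (165,570) to (702,400). I'll work out where the gap is.

```bash
python3 - <<'E'
from h import *
T=Cam("top"); p=(.7695,.0733,.3437); c,s=np.cos(p[2]),np.sin(p[2])
def loc(w): d=np.array(w)[:2]-p[:2]; return (c*d[0]+s*d[1]).round(4),(-s*d[0]+c*d[1]).round(4)
for n,u,z in [("innerL",(160,560),.186),("outerL",(168,584),.183),("innerR",(698,391),.186),("carcL",(145,493),.19),("carcR",(672,328),.19)]:
    print(n,loc(T.atz(np.array(u)/3.8+[129.63,59.63],z)))
print("tcp",loc(status.get_obs()['eef_pos']))
th=.23
print("pred inner top edge x",-.128-.172*np.sin(th)+.003*np.cos(th), "z",.018+.172*np.cos(th)+.003*np.sin(th))
E
```

```text
innerL (np.float64(-0.1647), np.float64(0.179))
outerL (np.float64(-0.1803), np.float64(0.1786))
innerR (np.float64(-0.1647), np.float64(-0.18))
carcL (np.float64(-0.1212), np.float64(0.1762))
carcR (np.float64(-0.1199), np.float64(-0.1779))
tcp (np.float64(-0.2138), np.float64(0.0027))
pred inner top edge x -0.1642911348630363 z 0.18615455251153
```

```bash
python3 -m jog '-0.03 0 0 0 0 0 0; -0.06 0 0 0 0 0 0; -0.074 0 0 0 0 0 0; -0.074 0 0 0 0 0 0';  python3 -m jog '0 0 0.02 0 0 0 0; 0 0 0.035 0 0 0 0; 0 0 0.035 0 0 0 0'; python3 - <<'E'
from h import *
for n in("wrist","scene"):
    c=Cam(n); cv2.imwrite(f"pics/{n}3.png",c.img[:,:,::-1])
a=cv2.imread("pics/scene3.png")[70:230,200:360]; cv2.imwrite("pics/scz3.png",cv2.resize(a,None,fx=3.7,fy=3.7,interpolation=cv2.INTER_CUBIC))
p=(.7695,.0733,.3437); c,s=np.cos(p[2]),np.sin(p[2])
o=status.get_obs();d=o['eef_pos'][:2]-p[:2];print(c*d[0]+s*d[1],-s*d[0]+c*d[1],o['eef_pos'],o['contact_force'])
E
```

```text
t: 6.55
eef_pos: [0.6384, 0.0294, 0.2234]
tool_rot: [-0.001, -0.168, 0.986, 0.0]
contact_force: [-0.8, 0.8, -0.7]
gripper_width: 0.003
t: 6.85
eef_pos: [0.635, 0.0277, 0.1871]
tool_rot: [-0.003, -0.167, 0.986, 0.0]
contact_force: [-0.7, -0.5, -0.2]
gripper_width: 0.001
-0.14012455343286312 0.0018381585603877357 [0.63695132 0.02781246 0.1898583 ] [0.2205673  0.22383697 1.22381488]
```

View pics/scz3.png

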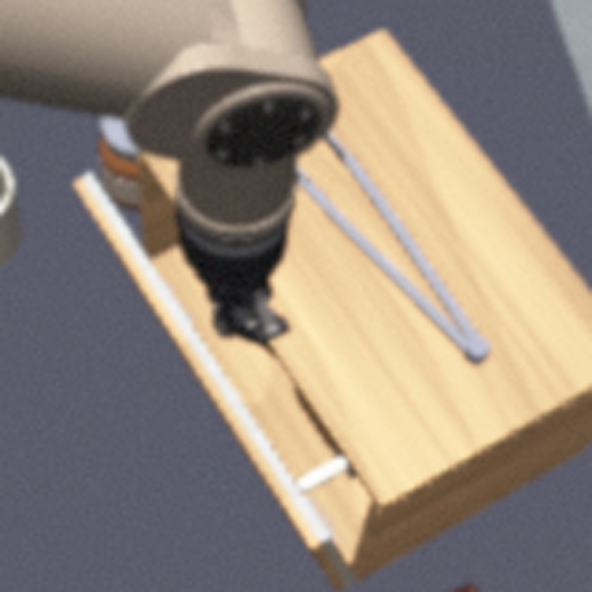

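View pics/wrist3.png

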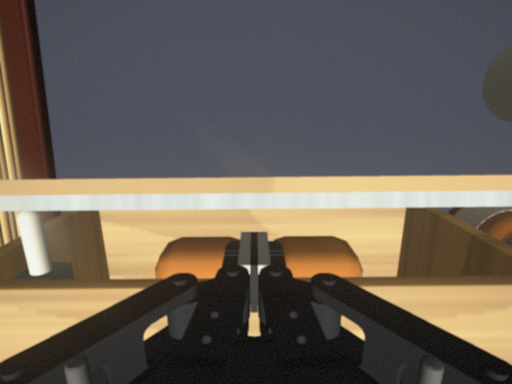

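The finger is centred over the gap: flap edge at row 205, carcass edge at row 280, plunger well off to the left at about (35,245). Lowering in.

```bash
python3 -m jog '0 0 0.01 0 0 0 0; 0 0 0.02 0 0 0 0; 0 0 0.027 0 0 0 0; 0 0 0.027 0 0 0 0; 0 0 0.027 0 0 0 0';  python3 -m jog '0.006 0 0 0 0 0 0; 0.012 0 0 0 0 0 0; 0.018 0 0 0 0 0 0; 0.018 0 0 0 0 0 0'; python3 - <<'E'
from h import *
p=(.7695,.0733,.3437); c,s=np.cos(p[2]),np.sin(p[2])
o=status.get_obs();d=o['eef_pos'][:2]-p[:2];print(c*d[0]+s*d[1],-s*d[0]+c*d[1],o['eef_pos'],o['contact_force'])
E
```

```text
t: 7.45
eef_pos: [0.6376, 0.0281, 0.1631]
tool_rot: [-0.0, -0.168, 0.986, -0.0]
contact_force: [-0.3, -0.4, -0.2]
gripper_width: 0.002
t: 7.85
eef_pos: [0.62, 0.022, 0.1637]
tool_rot: [0.0, -0.167, 0.986, 0.0]
contact_force: [0.7, 0.0, 0.1]
gripper_width: -0.004
-0.15801875091763684 0.0020327450215276988 [0.6200381  0.02196581 0.16372938] [0.74812835 0.04089993 0.13649709]
```

```bash
python3 -m jog '0.008 0 0.003 0 0 0 0; 0.015 0 0.006 0 0 0 0; 0.028 0 0.012 0 0 0 0; 0.041 0 0.020 0 0 0 0; 0.053 0 0.029 0 0 0 0'; python3 - <<'E'
from h import *
for n in("scene","wrist"):
    c=Cam(n); cv2.imwrite(f"pics/{n}4.png",c.img[:,:,::-1])
p=(.7695,.0733,.3437); c,s=np.cos(p[2]),np.sin(p[2])
o=status.get_obs();d=o['eef_pos'][:2]-p[:2];print(c*d[0]+s*d[1],-s*d[0]+c*d[1],o['eef_pos'],o['contact_force'])
E
```

```text
t: 8.35
eef_pos: [0.5701, 0.004, 0.1345]
tool_rot: [0.0, -0.167, 0.986, -0.0]
contact_force: [1.7, -1.3, 2.2]
gripper_width: 0.002
-0.2135167227509629 0.0022592957442504336 [0.56770963 0.00347779 0.13299759] [-0.35385386 -0.21724113 -0.2972404 ]
```

View pics/wrist4.png

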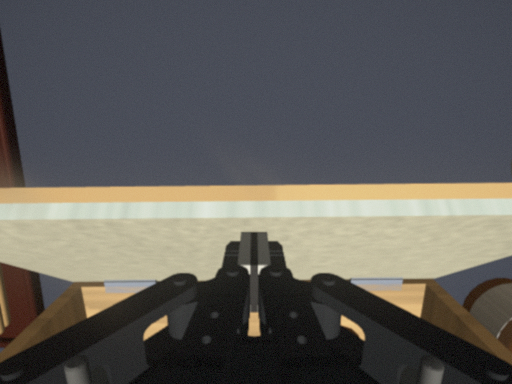

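View pics/scene4.png

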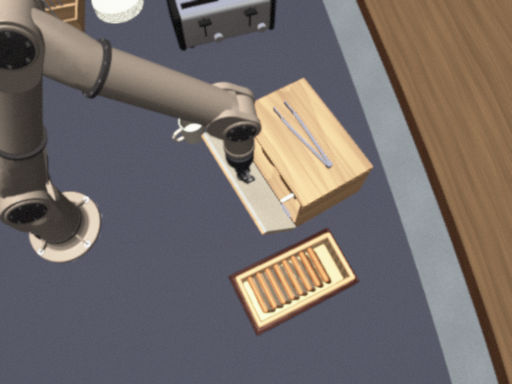

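The flap is following the fingertip and is about half open. I'll keep going along the arc.

```bash
python3 -m jog '0.011 0 0.01 0 0 0 0; 0.022 0 0.021 0 0 0 0; 0.030 0 0.033 0 0 0 0; 0.038 0 0.046 0 0 0 0; 0.045 0 0.0595 0 0 0 0'; python3 -m jog '0.005 0 0.014 0 0 0 0; 0.008 0 0.025 0 0 0 0; 0.010 0 0.036 0 0 0 0; 0.011 0 0.044 0 0 0 0; 0.011 0 0.048 0 0 0 0'; python3 - <<'E'
from h import *
for n in("scene","wrist"):
    c=Cam(n); cv2.imwrite(f"pics/{n}5.png",c.img[:,:,::-1])
p=(.7695,.0733,.3437); c,s=np.cos(p[2]),np.sin(p[2])
o=status.get_obs();d=o['eef_pos'][:2]-p[:2];print(c*d[0]+s*d[1],-s*d[0]+c*d[1],o['eef_pos'],o['contact_force'])
E
```

```text
t: 8.95
eef_pos: [0.5286, -0.0104, 0.0749]
tool_rot: [0.001, -0.168, 0.986, -0.0]
contact_force: [2.9, -0.5, 1.4]
gripper_width: -0.003
t: 9.45
eef_pos: [0.5172, -0.0139, 0.0259]
tool_rot: [-0.001, -0.168, 0.986, 0.0]
contact_force: [-0.2, -0.7, 2.5]
gripper_width: 0.002
-0.2670903106909475 0.0031902829507519104 [ 0.51695561 -0.01369852  0.02602648] [ 0.10709861 -0.12773498  0.34773112]
```

View pics/wrist5.png

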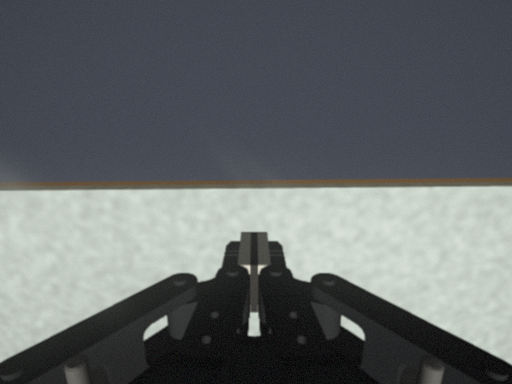

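View pics/scene5.png

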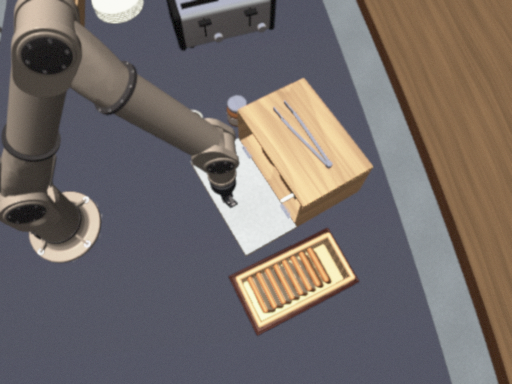

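The flap is nearly flat. I'll press gently straight down until the stop pushes back.

```bash
python3 -m jog '0 0 0.002 0 0 0 0; 0 0 0.003 0 0 0 0; 0 0 0.003 0 0 0 0';python3 -m jog '0 0 0.001 0 0 0 0; 0 0 0.002 0 0 0 0; 0 0 0.002 0 0 0 0';python3 -m jog '0 0 0.001 0 0 0 0; 0 0 0.002 0 0 0 0; 0 0 0.002 0 0 0 0'
```

```text
t: 9.85
eef_pos: [0.5176, -0.0137, 0.0241]
tool_rot: [-0.0, -0.168, 0.986, 0.0]
contact_force: [-1.4, -0.1, 1.8]
gripper_width: 0.001
t: 10.15
eef_pos: [0.5176, -0.0137, 0.0236]
tool_rot: [-0.0, -0.167, 0.986, 0.0]
contact_force: [-7.1, 0.5, 25.2]
gripper_width: 0.003
t: 10.45
eef_pos: [0.5177, -0.0137, 0.0233]
tool_rot: [-0.0, -0.167, 0.986, 0.001]
contact_force: [-13.8, 0.3, 46.9]
gripper_width: 0.0
```

At the stop. Lifting away now.

```bash
python3 -m jog '0 0 -0.004 0 0 0 0; 0 0 -0.02 0 0 0 0; 0 0 -0.05 0 0 0 0; 0.02 0 -0.09 0 0 0 0; 0.03 0 -0.13 0 0 0 0'; python3 -m jog '0.0 0.04 -0.03 0 0 0 0; 0.0 0.08 -0.06 0 0 0 0; 0 0.12 -0.06 0 0 0 0; 0 0.16 -0.06 0 0 0 0; 0 0.2 -0.06 0 0 0 0';python3 -m jog '0.0 0.04 0 0 0 0 0; 0.0 0.08 0 0 0 0 0; 0 0.12 0 0 0 0 0; 0 0.16 0 0 0 0 0; 0 0.16 0 0 0 0 0'; python3 - <<'E'
from h import *
for n in("scene","top"):
    c=Cam(n); cv2.imwrite(f"pics/{n}6.png",c.img[:,:,::-1])
    if n=="scene": print()
a=cv2.imread("pics/top6.png")[60:265,120:325]; cv2.imwrite("pics/topz6.png",cv2.resize(a,None,fx=2.9,fy=2.9,interpolation=cv2.INTER_CUBIC))
o=status.get_obs();print(o['eef_pos'],o['contact_force'])
E
```

```text
t: 10.95
eef_pos: [0.4879, -0.0241, 0.1506]
tool_rot: [-0.001, -0.167, 0.986, 0.0]
contact_force: [0.9, 0.6, 0.1]
gripper_width: 0.001
t: 11.45
eef_pos: [0.4228, 0.1666, 0.2104]
tool_rot: [0.001, -0.168, 0.986, 0.0]
contact_force: [0.3, -0.1, 0.1]
gripper_width: 0.002
t: 11.95
eef_pos: [0.3679, 0.3218, 0.2101]
tool_rot: [0.0, -0.172, 0.985, 0.002]
contact_force: [-0.1, -0.3, -0.5]
gripper_width: 0.001

[0.37005365 0.31662779 0.20968303] [ 1.16742441 -0.61817691  0.50943223]
```

View pics/scene6.png

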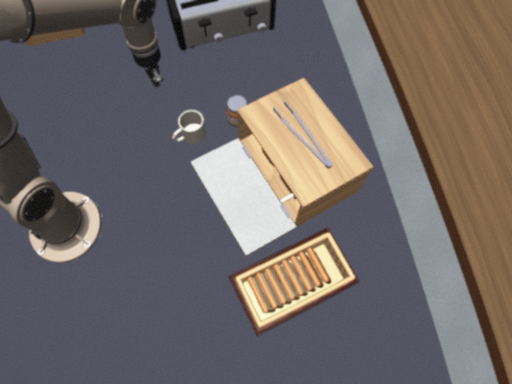

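View pics/topz6.png

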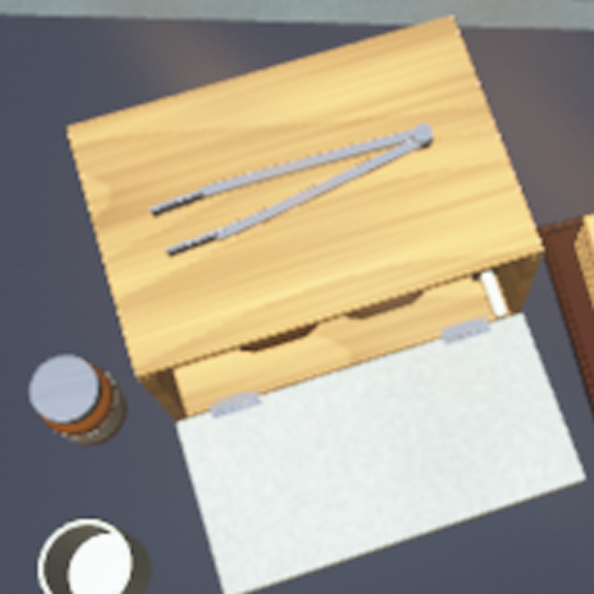

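The flap lies flat with its white liner up. The basket, jar, cup and tongs look unmoved. One numeric check, then hand in.

```bash
python3 - <<'E'
from h import *
from scipy.optimize import least_squares
for n in("scene","top"):
    a=cv2.imread(f"pics/{n}0.png",0);b=cv2.imread(f"pics/{n}6.png",0)
    for nm,bx in dict(scene=dict(basket=(225,228,360,335),cup=(170,105,210,146),tongs=(270,97,335,170)),top=dict(basket=(315,120,410,250),cup=(130,236,170,284),jar=(128,180,160,214),tongs=(170,100,272,150)))[n].items():
        x0,y0,x1,y1=bx; print(n,nm,np.abs(a[y0:y1,x0:x1].astype(int)-b[y0:y1,x0:x1]).mean().round(2), cv2.phaseCorrelate(np.float32(a[y0:y1,x0:x1]),np.float32(b[y0:y1,x0:x1]))[0])
T=Cam("top"); p=(.769,.073,.3435); c,s=np.cos(p[2]),np.sin(p[2])
for th in (1.45,1.5,1.55):
    L=np.array([[-.128-.172*np.sin(th)+.003*np.cos(th),y,.018+.172*np.cos(th)+.003*np.sin(th)] for y in(.18,-.18)])
    W=np.c_[p[0]+c*L[:,0]-s*L[:,1],p[1]+s*L[:,0]+c*L[:,1],L[:,2]]
    print(th,((T.proj(W)-[119.63,59.63])*2.9).round(1).tolist())
E
```

```text
scene basket 16.11 (0.5199159504027762, -0.056555324861591316)
scene cup 8.02 (0.041817700979535743, 0.5014229982979757)
scene tongs 12.54 (0.010564949686184377, 0.5066618846032469)
top basket 12.6 (0.016953764128913917, 0.47622031408941723)
top cup 9.87 (-0.00046800257727142025, 0.01619523664011524)
top jar 14.12 (0.05386801935844154, 0.050496512370404645)
top tongs 16.16 (-0.0008540325862327336, -0.027510185999055636)
1.45 [[221.7, 595.8], [587.5, 475.3]]
1.5 [[223.4, 597.3], [586.3, 477.8]]
1.55 [[224.9, 598.4], [584.9, 479.7]]
```

```bash
python3 -c "
from station import workorder; print(workorder.hand_in())"
```

```text
the job is handed in; nothing more can be done
None
```

The bread cabinet is open: the flap lies flat, and I handed the job in about 12 s into the 51 s limit.

- **Press:** With the fingers shut, I pressed the flap in about 5 mm near the top, reaching its inward stop at about 13 N. I then backed off about 65 mm. The catch let go, and the pictures showed the flap about 45 mm ajar with the plunger out.
- **Opening:** I lowered the fingertip about 23 mm behind the flap's top edge and swept it down along its arc. The flap followed with only a few newtons. I then pushed it onto its lower stop and moved the arm well clear.

**Last checks**
- **Flap angle:** The flap's outer corners in the top picture match the predicted position for 1.55 rad within about 3 pixels of a 2.9x enlargement. That picture alone separates 1.50 from 1.55 rad poorly, so the hard stop is the stronger evidence.
- **Other items:** Compared with the first pictures, the jam jar, cup and tongs show no shift in the top view. The basket, and the cup and tongs in the scene view, read about half a pixel, which I take to be an artefact of the comparison. The brightness difference over the same areas was larger than expected. I put that down to changed lighting or noise and did not look into it.
- **Force:** The final push peaked at about 47 N at the wrist. It came through the fingertip; the 40 N limit is stated for the arm and gripper body.

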